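Bolt the dark inlaid box shut

ROBOT

A 6-joint arm with a two-finger parallel gripper is mounted at the origin on the work surface. World frame = base frame: x ahead of the robot, y to its left, z up, the work surface at z = 0. Lengths are in mm, angles in rad, forces in N, time in s.
With the tool pointing down it reaches from about 300 to 775 mm from the base axis. Payload 14.6 kg.
Tool frame: the origin (TCP) lies between the finger pads; the fingertips stand 17 mm ahead of it and the grasp point (between the pads) lies 2 mm behind it (manip.tip_reach is the distance from the TCP to the fingertips, in mm); z points along the fingers, y is the line along which they close (so a half turn about z gives the same grasp; the last joint's range is limited). The gripper opens to 94 mm and grips with 3 to 60 N. Pads are 16 mm wide; open, the fingers measure 119 mm over their backs; the gripper's body (75 mm by 177 mm) begins 78 mm behind the grasp point.
Start: joints at [-1.177, 0.3, 1.521, -0, 1.321, -0.067], TCP at [244.557, -492.626, 202.046] pointing down, gripper open.
Joint ranges: [-3.03, 3.03], [-0.79, 2.21], [0.23, 2.52], [-1.04, 4.18], [0, 3.07], [-2.55, 2.55]. Speed limits (rad/s): [2.22, 2.22, 2.57, 3.14, 3.14, 3.14].

INTERFACE

Orientations are given as [roll, pitch, yaw] about the fixed x, y, z axes, in that order (R = Rz(yaw) Ry(pitch) Rx(roll)).
In Python, from cell import manip, viewer gives the robot as it stands.
- The arm moves only by the tool apply_moves, never from a script. Its argument "moves" is a list of rows, each a list of 3 entries, a list of its own where there are three numbers: the shift along the tool's x, y, z each as a share of 0.25 m, from -1 to 1, then the turn, a rotation vector about the tool's x, y, z each as a share of pi rad, from -1 to 1, then the closure, from 0 (fully open) to 1 (shut). In form: [[[dx, dy, dz], [wx, wy, wz], grip], ...]. A call has 1 to 12 rows; each row is the pose to reach, as a shift and turn from the pose commanded when the call began, along the tool's axes at that moment, turning the shorter way round; what a row does not reach only later rows make up. A row lasts 1/12 s, in which the tool goes at most 41.7 mm and 7.16 degrees, less where a joint would pass 70% of its speed; a pose out of reach is approached as far as the arm can. A call with a number of a shift or a turn outside -1 to 1 is refused whole. A call with a gripper value outside its range is refused whole. The fingers move at their own pace and stop on an object; "squeeze" is the grip in N (left out, the last holds). Time passes only in rows, so rows that repeat a pose let the fingers close. It gives the time, the measured TCP pose, the force, the opening and the grip force at its end, in the units of the state.
- manip.read_state(): the state, without advancing time (a new reading comes with each control period).
- viewer.camera(name): name is "side" or "top" or "wrist"; returns the picture (400x640x3 uint8, blue, green, red); there is no depth.
- viewer.camera_info(name): a dict with "camera_matrix" (3x3 intrinsics, pixels), "R" (3x3) and "t" (3): a world point X has camera coordinates R X + t. Camera axes: x right, y down, z forward; pixel columns grow to the right and rows downward; lengths in mm; the calibration is good to about 2 mm. A picture is of the moment at which its call begins: read the wrist's pose just before it. camera_info takes no time and is no camera call; for the wrist camera it gives the pose at the moment of the call.
- manip.sign_off(): hands the job in; it is judged then, once.
The state is a dict: "clock": time; "joints": joint angles; "qd": joint speeds; "effort": joint torques, N m; "eef_pos": TCP position; "eef_rot": TCP orientation; "wrist_force": force on the tool from outside, world axes, zero at the start; "moment": the same for the moment, N m; "finger_gap": finger opening in mm; "finger_force": force on a finger pad.
Only numpy, scipy, OpenCV 4.12 (cv2) and the standard library are available. Lean on these libraries where they do the work, as an engineer would, in place of code of your own. Each camera call takes 0.05 s, during which the arm holds its last target. There are 200 camera calls.

TASK

Bolt the dark inlaid box shut: push the sliding bolt on its lid across by its red knob until the tip is fully home in the brass keeper on the other leaf, then let go of it. Leave the bolt on the pale box as it is.

Things in the scene. Friction and masses are not known exactly. Their poses are not given: they have to be found in the camera images.
- dark_bolt (a joint): Travel in m of the steel bolt (11 mm in diameter) on the dark box's lid: 0 drawn back, 0.040 fully home at its stop; starts at 0 to 0.010. The tip reaches the keeper's mouth at 0.014, the keeper's far end at 0.036. It slides level, stays where left, needs about 2 N. The box, nearly black wood with pale inlay, 156 x 234 mm, 85 mm high, is fixed to the bench; its lid is two leaves meeting at a seam.
- dark_knob (a point): Centre of the red upright knob on the dark box's bolt, 18 mm in diameter, 32 mm tall (16 mm above and below this point), on a thin stem; moves with the bolt. Its y axis points along the travel to the keeper, z up. It is 40 mm above the lid; the brass straps and keeper reach 19 mm below this point and nothing else stands above the lid.
- dark_keeper (a point): Centre of the mouth of the brass keeper (24 mm wide, 22 mm deep along the bolt) on the dark box's other lid leaf, on the bolt's axis, 12 mm above the lid. The knob travels level towards it: horizontally 72 mm short of it with the bolt drawn back, 32 mm with it home. Its y axis points along the travel.
- pale_knob (a point): Centre of the red knob of the same kind of bolt on the pale box (maple with dark inlay), same size and build, also fixed to the bench, beside the dark one on its left or right. This bolt starts drawn back and must be left as it is.

How it is judged (in metres and radians):
At the end, for the whole second after the job is handed in: The dark box's bolt is at rest at 0.030 or more of its 0.040 m travel (tip at least 16 mm into the keeper) and released; the pale box's bolt is within 8 mm of where it started (value of joint dark_bolt above 0.03 m and velocity of joint dark_bolt below 0.01 m/s and distance of pale_knob from where it was at the start of the episode below 0.008 m); the robot touches nothing.
It fails at once if the pale box's bolt is moved by more than 8 mm (distance of pale_knob from where it was at the start of the episode above 0.008 m).
It also fails if it takes over 26 s, if anything falls off the work surface, if the arm or the gripper's body presses on something with over 40 N, if the wrist force passes 120 N, or if a joint passes its speed limit or range.

## Working session

There is one attempt and no reset: what is moved stays moved. The work goes in short steps, Python scripts to look and compute and a tool call to move; the robot and the scene stay as the last step left them, time stands still between calls to the robot, and variables do not carry over. Pictures are saved under pics/ and viewed, at most 10 in all, crops included, and the job is handed in when it is done.

Besides the shell and the picture viewer there is one more tool, called after ">>>" by a JSON object that holds its "name" and its "arguments". apply_moves: Moves the arm, as the interface text tells. Shift numbers are shares of 0.25 m and turn numbers shares of pi rad, none past 1 either way. Its arguments: {"type":"object","properties":{"moves":{"type":"array"},"squeeze":{"type":"number"}},"required":["moves"]}

```bash
mkdir -p pics; python3 - <<'E'
from cell import manip, viewer
import cv2
s=manip.read_state(); print({k:s[k] for k in('clock','eef_pos','eef_rot','finger_gap')})
for n in('top','side'):
    cv2.imwrite(f'pics/{n}0.png',viewer.camera(n))
    i=viewer.camera_info(n); print(n,i)
E
```

```text
{'clock': 0.0, 'eef_pos': array([ 244.44627695, -492.41234809,  201.49589173]), 'eef_rot': array([-3.14048797e+00, -3.73652944e-05,  4.60802669e-01]), 'finger_gap': 94.13760576931287}
top {'camera_matrix': array([[370.63413082,   0.        , 321.77165992],
       [  0.        , 370.63413082, 197.75752015],
       [  0.        ,   0.        ,   1.        ]]), 'R': array([[-0.01150566, -0.99860239, -0.05158379],
       [-0.99737487,  0.01514922, -0.07080873],
       [ 0.07149123,  0.05063368, -0.99615523]]), 't': array([  3.80773331, 570.09543313, 798.13552437])}
side {'camera_matrix': array([[373.17928258,   0.        , 327.51246125],
       [  0.        , 373.17928258, 203.66103705],
       [  0.        ,   0.        ,   1.        ]]), 'R': array([[-0.95925313, -0.28218085, -0.0144015 ],
       [-0.17992042,  0.64933766, -0.73891085],
       [ 0.21785793, -0.70621142, -0.67364928]]), 't': array([510.1476234 , 210.79775142, 710.57858081])}
```

View pics/top0.png

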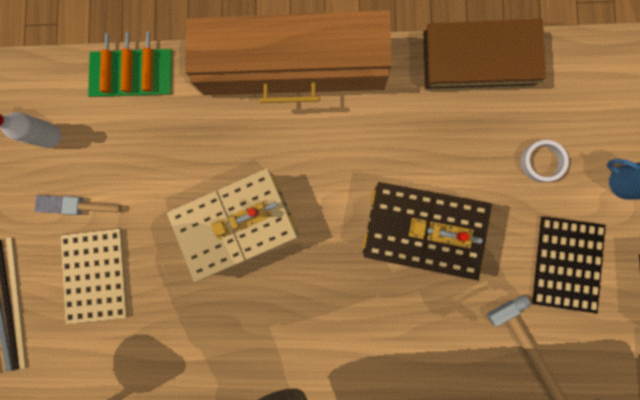

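View pics/side0.png

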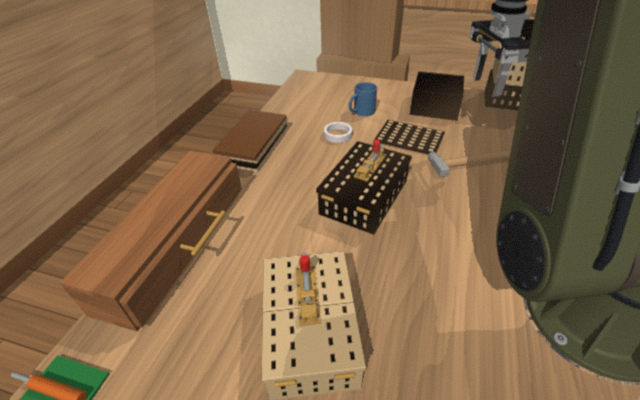

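The top view shows the dark box with its knob at about (463,237) and its keeper near (417,228), so the travel is towards the left of the picture. The pale knob is near (253,212). In the side view the dark knob is near (376,146) and the pale one near (305,263).

```bash
cat > h.py <<'E'
import cv2,numpy as np
from cell import manip,viewer
def ray(info,uv):
    K,R,t=info['camera_matrix'],info['R'],np.array(info['t'])
    d=R.T@np.linalg.solve(K,[*uv,1]); return -R.T@t,d/np.linalg.norm(d)
def onz(info,uv,z):
    c,d=ray(info,uv); return c+d*(z-c[2])/d[2]
def tri(i1,a,i2,b):
    c1,d1=ray(i1,a);c2,d2=ray(i2,b)
    s=np.linalg.lstsq(np.c_[d1,-d2],c2-c1,rcond=None)[0]
    p,q=c1+s[0]*d1,c2+s[1]*d2; return (p+q)/2,np.linalg.norm(p-q)
def blobs(im,lo,hi,amin=8):
    h=cv2.cvtColor(im,cv2.COLOR_BGR2HSV); m=cv2.inRange(h,lo,hi)
    n,_,st,ce=cv2.connectedComponentsWithStats(m)
    return [(ce[i].round(1),st[i].tolist()) for i in range(1,n) if st[i][4]>=amin]
def red(im): return blobs(im,(0,190,110),(6,255,255))
E
python3 - <<'E'
from h import *
T,S=viewer.camera_info('top'),viewer.camera_info('side')
t,s=cv2.imread('pics/top0.png'),cv2.imread('pics/side0.png')
print(red(t));print(red(s))
print([b for b in blobs(t,(15,130,110),(28,255,255),15)if 190<b[0][0]<500 and b[0][1]>180])
a=cv2.resize(t[195:265,390:510],None,fx=6,fy=6,interpolation=2)
b=cv2.resize(s[130:200,340:420],None,fx=6,fy=6,interpolation=2)[:,:]
c=np.zeros((420*1,0,3),np.uint8)
cv2.imwrite('pics/c1.png',np.hstack([a[:, :],b])[:, :1200] if 0 else cv2.resize(np.hstack([a,b]),(800,280)))
E
```

```text
[(array([251.6, 211.9]), [248, 209, 9, 7, 47]), (array([462.6, 236.2]), [457, 233, 12, 8, 67])]
[(array([376. , 144.2]), [373, 140, 7, 11, 41]), (array([304.3, 263. ]), [300, 256, 9, 15, 111])]
[(array([316.3, 215.3]), [0, 0, 640, 400, 177754]), (array([249. , 216.6]), [228, 200, 44, 32, 535]), (array([220.2, 228.5]), [211, 218, 20, 22, 272]), (array([417.2, 228.1]), [409, 218, 17, 21, 283]), (array([448.7, 234.4]), [427, 222, 46, 26, 547])]
```

View pics/c1.png

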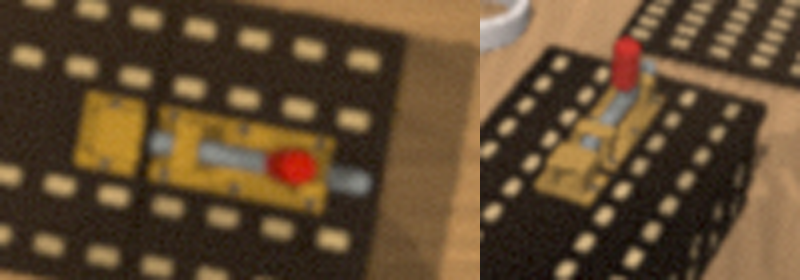

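The crop shows the keeper at left, the tip at its mouth and the knob on the right end of the brass plate. The bolt axis runs slightly down to the right in the picture.

```bash
python3 - <<'E'
from h import *
T,S=viewer.camera_info('top'),viewer.camera_info('side')
t,s=cv2.imread('pics/top0.png'),cv2.imread('pics/side0.png')
for n,a,b in(('dark',(462.6,236.2),(376,144.6)),('pale',(251.6,211.9),(304.3,263))):
    print(n,tri(T,a,S,b),'z125:',onz(T,a,125),onz(S,b,125))
h=cv2.cvtColor(t,cv2.COLOR_BGR2HSV); m=cv2.inRange(h,(15,130,110),(28,255,255))
n,l,st,ce=cv2.connectedComponentsWithStats(m)
for i in range(1,n):
    if 200<st[i][4]<600 and 400<ce[i][0]<480:
        p=np.argwhere(l==i)[:,::-1].astype(np.float32); r=cv2.minAreaRect(p)
        w=np.array([onz(T,q,88)[:2] for q in cv2.boxPoints(r)])
        print(r,w.round(1).tolist(),w.mean(0), 'keeper ctr z100',onz(T,r[0],100))
d=cv2.inRange(h[180:285,355:500],(0,0,0),(179,255,75))
d=cv2.morphologyEx(d,cv2.MORPH_CLOSE,np.ones((9,9)))
c=max(cv2.findContours(d,0,1)[0],key=cv2.contourArea)
r=cv2.minAreaRect(c);w=np.array([onz(T,q+np.array([355,180]),85)[:2] for q in cv2.boxPoints(r)])
print('lid',w.round(1).tolist(),[ (np.linalg.norm(w[i]-w[i-1]).round(1), np.degrees(np.arctan2(*(w[i]-w[i-1])[::-1])).round(1)) for i in range(4)])
E
```

```text
dark (array([ 485.66297666, -272.56860043,  125.43435707]), np.float64(1.4367764869565318)) z125: [ 486.34929521 -272.53604703  125.        ] [ 485.07418109 -273.48396928  125.        ]
pale (array([536.091487  , 126.86725072, 125.79771572]), np.float64(2.1836678261427855)) z125: [537.16925715 127.38405694 125.        ] [535.26312294 126.06113342 125.        ]
((417.2884521484375, 228.0576934814453), (15.493175506591797, 18.827150344848633), 11.309932708740234) [[486.9, -177.6], [523.5, -185.9], [517.1, -215.6], [480.7, -207.2]] [ 502.03241313 -196.55022224] keeper ctr z100 [ 502.15493724 -194.13497244  100.        ]
((449.98785400390625, 234.36305236816406), (44.15251922607422, 18.695890426635742), 10.885526657104492) [[479.5, -214.0], [515.7, -222.1], [498.3, -305.9], [462.4, -297.6]] [ 488.94593084 -259.88531168] keeper ctr z100 [ 489.25139419 -256.58808269  100.        ]
lid [[447.8, -85.9], [603.2, -121.0], [551.6, -348.9], [399.8, -311.8]] [(np.float64(230.9), np.float64(78.0)), (np.float64(159.4), np.float64(-12.7)), (np.float64(233.7), np.float64(-102.8)), (np.float64(156.2), np.float64(166.2))]
```

>>> {"name": "apply_moves", "arguments": {"moves": [[[0.05,-0.01,0],[0,0,-0.02],1],[[0.15,-0.03,0],[0,0,-0.05],1],[[0.25,-0.05,0],[0,0,-0.08],1],[[0.35,-0.08,0],[0,0,-0.12],1],[[0.45,-0.1,0],[0,0,-0.16],1],[[0.55,-0.12,0],[0,0,-0.2],1],[[0.65,-0.15,0],[0,0,-0.24],1],[[0.75,-0.17,0],[0,0,-0.27],1],[[0.8,-0.18,0],[0,0,-0.2867],1],[[0.8,-0.18,0],[0,0,-0.2867],1],[[0.8,-0.18,0],[0,0,-0.2867],1]]}}

```text
clock: 1.02
eef_pos: [403.7, -363.2, 201.7]
eef_rot: [-3.141, -0.0, 1.361]
wrist_force: [0.1, -0.5, -0.4]
finger_gap: 24.2
finger_force: 0.0
```

```bash
cat > go.py <<'E'
from h import *
from scipy.spatial.transform import Rotation as Ro
a=np.radians(78);u=np.array([np.cos(a),np.sin(a),0])
def tool(target):
    s=manip.read_state();R=Ro.from_euler('xyz',s['eef_rot']).as_matrix()
    return s['clock'],s['eef_pos'].round(1),s['eef_rot'].round(3),s['finger_gap'],s['wrist_force'].round(1),(R.T@(np.array(target)-s['eef_pos'])/250).round(4)
E
python3 - <<'E'
from go import *
k=np.array([485.7,-272.7,131])
print(tool(k-35*u))
i=viewer.camera_info('wrist');w=viewer.camera('wrist');cv2.imwrite('pics/w1.png',w)
for b in red(w): print(b,onz(i,b[0],125))
E
```

```text
(1.0167, array([ 403.7, -363.2,  201.7]), array([-3.141, -0.   ,  1.361]), 24.22393305054799, array([ 0.1, -0.5, -0.4]), array([0.2821, 0.2457, 0.2828]))
(array([408.2,  58.6]), [392, 47, 30, 24, 514]) [ 487.7759838 -269.009309   125.       ]
```

View pics/w1.png

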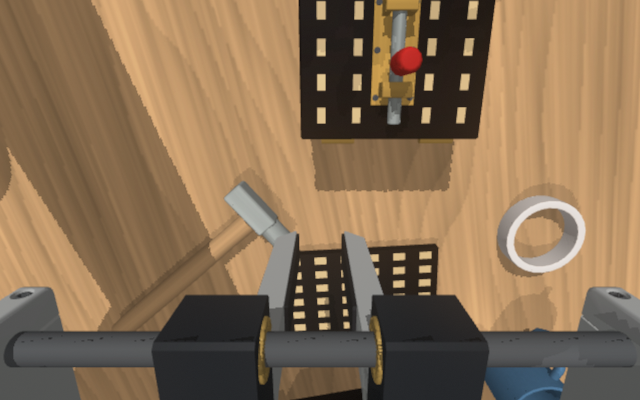

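The wrist view shows the knob at (408,59) ahead of the fingers, with the bolt pointing away up the picture. The position agrees to within a few mm, and the fingers are still closing.

>>> {"name": "apply_moves", "arguments": {"moves": [[[0.07,0.06,0],[0,0,0],1],[[0.15,0.13,0],[0,0,0],1],[[0.23,0.2,0],[0,0,0],1],[[0.27,0.24,0],[0,0,0],1],[[0.27,0.24,0.05],[0,0,0],1],[[0.27,0.24,0.12],[0,0,0],1],[[0.27,0.24,0.2],[0,0,0],1],[[0.27,0.24,0.26],[0,0,0],1],[[0.27,0.24,0.28],[0,0,0],1],[[0.27,0.24,0.28],[0,0,0],1]]}}

```text
clock: 1.9
eef_pos: [475.5, -310.3, 131.0]
eef_rot: [-3.14, -0.001, 1.36]
wrist_force: [0.4, 0.5, -0.3]
finger_gap: 0.7
finger_force: 0.0
```

```bash
python3 - <<'E'
from go import *
k=np.array([486,-272,131])
for s in(-20,14,18): print(tool(k+s*u))
i=viewer.camera_info('wrist');w=viewer.camera('wrist');cv2.imwrite('pics/w2.png',w)
for b in red(w): print(b,onz(i,b[0],125))
E
```

```text
(1.9, array([ 475.5, -310.3,  131. ]), array([-3.14e+00, -1.00e-03,  1.36e+00]), 0.6999689354399761, array([ 0.4,  0.5, -0.3]), array([0.0785, 0.0092, 0.0001]))
(1.9, array([ 475.5, -310.3,  131. ]), array([-3.14e+00, -1.00e-03,  1.36e+00]), 0.6999689354399761, array([ 0.4,  0.5, -0.3]), array([2.145e-01, 9.000e-03, 2.000e-04]))
(1.9, array([ 475.5, -310.3,  131. ]), array([-3.14e+00, -1.00e-03,  1.36e+00]), 0.6999689354399761, array([ 0.4,  0.5, -0.3]), array([2.305e-01, 9.000e-03, 2.000e-04]))
(array([322.4, 175.7]), [307, 157, 32, 38, 926]) [ 485.26374747 -271.02143598  125.        ]
```

View pics/w2.png

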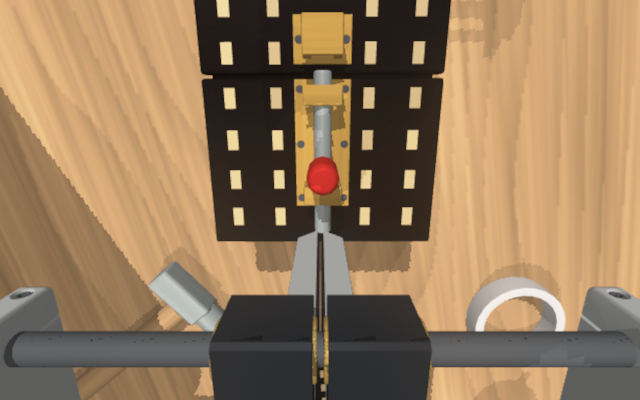

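The shut fingers stand in line behind the knob at (322,176), and the bolt runs straight up the picture to the keeper. I push slowly.

>>> {"name": "apply_moves", "arguments": {"moves": [[[0.04,0.002,0],[0,0,0],1],[[0.07,0.003,0],[0,0,0],1],[[0.09,0.004,0],[0,0,0],1],[[0.11,0.004,0],[0,0,0],1],[[0.13,0.004,0],[0,0,0],1],[[0.15,0.004,0],[0,0,0],1],[[0.17,0.004,0],[0,0,0],1],[[0.18,0.004,0],[0,0,0],1],[[0.19,0.004,0],[0,0,0],1],[[0.2,0.004,0],[0,0,0],1],[[0.21,0.004,0],[0,0,0],1],[[0.21,0.004,0],[0,0,0],1]]}}

```text
clock: 2.95
eef_pos: [488.3, -258.3, 132.0]
eef_rot: [-3.141, -0.0, 1.362]
wrist_force: [-1.0, -1.1, 0.0]
finger_gap: 0.4
finger_force: 0.4
```

```bash
python3 - <<'E'
from go import *
k=np.array([486,-272,131])
print(tool(k+18*u))
i=viewer.camera_info('wrist');w=viewer.camera('wrist');cv2.imwrite('pics/w3.png',w)
t=viewer.camera('top');s=viewer.camera('side')
for b in red(w): print(b,onz(i,b[0],125))
print('top',red(t),'side',red(s))
for b in red(s): print(onz(viewer.camera_info('side'),b[0],125))
E
```

```text
(2.95, array([ 488.3, -258.3,  132. ]), array([-3.141, -0.   ,  1.362]), 0.3521300554112858, array([-1. , -1.1,  0. ]), array([0.0165, 0.0023, 0.0039]))
(array([319.2, 212.4]), [305, 193, 30, 39, 941]) [ 491.64589866 -240.54342324  125.        ]
top [(array([251.6, 211.8]), [248, 209, 9, 7, 48]), (array([445.5, 233. ]), [441, 230, 10, 7, 63])] side [(array([370.6, 151.8]), [368, 147, 6, 11, 41]), (array([304.3, 263.1]), [300, 256, 9, 15, 113])]
[ 491.70632508 -239.29873551  125.        ]
[535.19082553 126.27079306 125.        ]
```

View pics/w3.png

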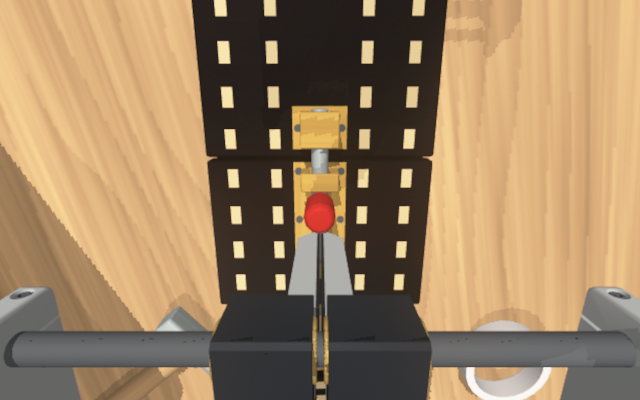

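The bolt tip is through the keeper and just showing at its far end at (320,110), so travel is about 35 mm. I nudge it a little more to be sure.

>>> {"name": "apply_moves", "arguments": {"moves": [[[0.004,0,0],[0,0,0],1],[[0.008,0,0],[0,0,0],1],[[0.01,0,0],[0,0,0],1],[[0.01,0,0],[0,0,0],1]]}}

```text
clock: 3.43
eef_pos: [488.7, -256.2, 132.0]
eef_rot: [-3.141, 0.0, 1.362]
wrist_force: [-0.8, -0.9, 0.0]
finger_gap: 0.4
finger_force: 0.8
```

>>> {"name": "apply_moves", "arguments": {"moves": [[[0.004,0,0],[0,0,0],1],[[0.008,0,0],[0,0,0],1],[[0.01,0,0],[0,0,0],1],[[0.01,0,0],[0,0,0],1]]}}

```text
clock: 3.77
eef_pos: [489.0, -255.1, 132.1]
eef_rot: [3.141, 0.003, 1.361]
wrist_force: [-3.5, -10.8, -2.4]
finger_gap: 0.7
finger_force: 5.7
```

```bash
python3 - <<'E'
from go import *
i=viewer.camera_info('wrist');w=viewer.camera('wrist');cv2.imwrite('pics/w4.png',w[60:300,200:440].repeat(2,0).repeat(2,1))
r=max(red(w),key=lambda b:b[1][4]);k=onz(i,r[0],125)
print(manip.read_state()['wrist_force'],k)
for b in blobs(w,(15,130,110),(28,255,255),200):
    if 250<b[0][0]<390 and b[1][4]<10000: print(b,onz(i,b[0],100),(k-onz(i,b[0],100))@u)
E
```

```text
[ -3.12374515 -11.26337091  -1.97250526] [ 492.17888075 -238.09886245  125.        ]
(array([319.2, 132.7]), [292, 111, 56, 43, 2147]) [ 501.36693768 -194.45318617  100.        ] -44.60221799324766
(array([319.2, 196.3]), [293, 166, 54, 83, 2131]) [ 492.75327321 -234.85003577  100.        ] -3.297254937212793
(array([325.6, 351.3]), [324, 317, 5, 67, 216]) [ 471.89792408 -355.99613345  100.        ] 119.53758075429434
```

View pics/w4.png

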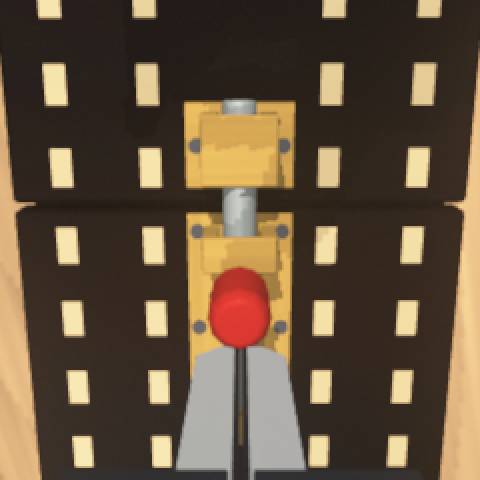

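The force rose to 11 N at the stop and the tip now stands out past the keeper's far end, so the bolt is home. I back away, then rise.

>>> {"name": "apply_moves", "arguments": {"moves": [[[-0.02,0,0],[0,0,0],1],[[-0.06,0,0],[0,0,0],1],[[-0.1,0,0],[0,0,0],1],[[-0.12,0,-0.05],[0,0,0],1],[[-0.12,0,-0.13],[0,0,0],1],[[-0.12,0,-0.21],[0,0,0],1],[[-0.12,0,-0.27],[0,0,0],1],[[-0.12,0,-0.3],[0,0,0],1],[[-0.12,0,-0.3],[0,0,0],1],[[-0.12,0,-0.3],[0,0,0],1],[[-0.12,0,-0.3],[0,0,0],1]]}}

```text
clock: 4.73
eef_pos: [482.7, -283.1, 205.8]
eef_rot: [-3.14, -0.001, 1.361]
wrist_force: [-0.5, -0.9, 0.4]
finger_gap: 0.8
finger_force: 0.0
```

```bash
python3 - <<'E'
from go import *
t=viewer.camera('top');s=viewer.camera('side');T,S=viewer.camera_info('top'),viewer.camera_info('side')
print(red(t),red(s),[onz(S,b[0],125) for b in red(s)],[onz(T,b[0],125) for b in red(t)],manip.read_state()['wrist_force'])
E
```

```text
[(array([251.6, 211.8]), [248, 209, 8, 7, 44]), (array([444.5, 232.7]), [440, 229, 10, 8, 64])] [(array([370.4, 150.3]), [368, 146, 6, 12, 43]), (array([304.3, 263.1]), [300, 256, 9, 15, 112])] [array([ 493.45203789, -245.44048248,  125.        ]), array([535.19082553, 126.27079306, 125.        ])] [array([537.36309479, 127.38445474, 125.        ]), array([ 493.22431958, -239.36738455,  125.        ])] [0.66065378 0.75805657 0.06150334]
```

```bash
python3 - <<'E'
from go import *
w=viewer.camera('wrist');cv2.imwrite('pics/w5.png',w)
E
```

```text
(no output)
```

View pics/w5.png

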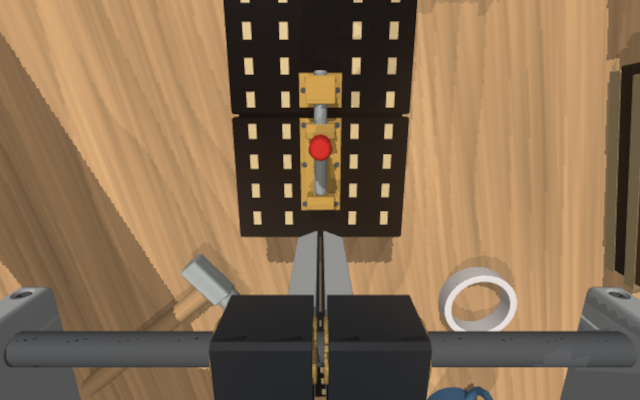

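The bolt tip still stands out past the keeper at (320,72), and the fingers are clear of the knob at (320,148).

```bash
python3 -c "
from cell import manip
print(manip.sign_off())"
```

```text
the job is handed in; nothing more can be done
None
```

The dark box is bolted: I pushed the bolt to its stop, the tip shows past the far end of the keeper, and the arm is clear of it. The pale box's knob did not move in the camera views, and the job is handed in, though no verdict came back.

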